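# Reset the sagging leaf spring of a ribbon tensioner

### The job

The leaf-spring arm of the ribbon tensioner sags too far under load. With closed fingertips press down on the dome in the middle of the leaf with a steady 12 N to judge how low its free end goes, then push the black wedge slider towards the free end to raise it and press again, until under that same 12 N the top of the free end stands level with the step of the gauge post. Never load the leaf with more than 18 N, leave the slider as set with the leaf sprung back up, and disturb nothing else.

Things in the scene. Friction and masses are not known exactly. Their poses are not given: they have to be found in the camera images.
- tensioner: ribbon tensioner fixed to the counter. Origin on the counter, z up, +y along the leaf to its free end. In its frame (mm): wooden board x -55..55, y -115..140, 12 thick; grey housing x -3..43, y -115..-65, top at z 85; leaf along y at x 20; slider track along y at x -37; gauge post x 43..53, y 51..69, top z 104; plum spool 54 wide at x -10, y 108, its spindle up to z 40.
- gauge_step (a point): middle of the top of the step on the steel gauge post, 61.5 mm above the counter, beside the leaf's free end: the height that the top of the free end must have under 12 N.
- leaf (a joint): steel leaf spring, 26 x 3 mm, swings as a stiff strip about the clamp line (tensioner y -60, z 68 mm); value: rad bent down from its unloaded line, 0 at rest on a stop, to 0.5. It stays up until the press on the dome exceeds its pre-tension (2 to 7 N, unseen, different each time), then the dome sinks about 1 mm and the free end 2 mm per 0.6 N.
- leaf_press (a point): top of the round steel dome (16 mm across, 6 mm high) on the middle of the leaf, 60 mm from clamp line and free end: press here. At x 20, y 0 mm in the tensioner's frame; unloaded it is 75.5 mm above the counter plus 0.33 mm per mm of slider travel. Moves with the leaf. At 12 N fingertip and dome sink about 0.6 mm into each other.
- leaf_tip (a point): top of the leaf's free end (x 20, y 60 mm in the tensioner's frame), unloaded 69.5 mm above the counter plus 0.67 mm per mm of slider travel. To be 61.5 mm high under 12 N.
- slider (a joint): wedge slider: metres from the low end (0) to the high end (0.05) of its track, along the tensioner's +y. Moves at about 8 N and stays where left. Each mm tilts the clamp up 0.0055 rad: the dome stands 0.33 mm, the free end 0.67 mm higher under the same press. Starts within 4 mm of the low end; the right place is 12 to 42 mm, different each time.
- slider_top (a point): top of the slider's upright black grip, a block 24 mm in the tensioner's x, 18 mm along the track (y), 30 mm high; its top is 50.5 mm above the counter. Pinch it along the track from above or push it from an end.
- ribbon_gold: bystander: spool of gold ribbon lying flat, 64 mm across, 26 mm high; origin under its centre; leave alone
- stapler: bystander: red and black desk stapler 31 x 140 x 49 mm; origin under its centre; leave alone
- carton_small: bystander: small cream carton 41 x 50 x 82 mm, upright; origin under its centre; leave alone

How it is judged:
On the way, in this order (a step that is already met when the one before it is completed fails the run):
1. before the slider is moved, the leaf is test-pressed on its dome (tool within 12 mm of it) with 11 to 13 N, held 0.3 s (contact force between the fingers and leaf between 11 and 13 N and horizontal distance between the grasp point and leaf_press below 0.012 m and distance of slider_top from where it was at the start of the episode below 0.003 m), for 0.3 s.
2. the slider has been pushed at least 4 mm (distance of slider_top from where it was at the start of the episode above 0.004 m), for 0.1 s.
3. with the slider let go, the leaf is pressed on its dome with 11 to 13 N and the top of its free end is then within 3 mm of the height of the step (58.5 to 64.5 mm), held 0.4 s (contact force between the fingers and leaf between 11 and 13 N and horizontal distance between the grasp point and leaf_press below 0.012 m and height (world z) of leaf_tip between 0.0585 and 0.0645 m and contact force between the fingers and slider below 0.1 N), for 0.4 s.
At the end, for the whole second after the job is handed in: the leaf has sprung back up (under 0.015 rad), and the slider stands still where the proof press found it right (between 8 and 46 mm from the low end) (value of joint leaf below 0.015 rad and value of joint slider between 0.008 and 0.046 m and velocity of joint slider below 0.002 m/s); the robot touches nothing.
It fails at once if the leaf is loaded with more than 18 N (contact force between the fingers and leaf above 18 N).
It fails at once if a bystander is moved more than 20 mm (distance of any of ribbon_gold, stapler, carton_small from where it was at the start of the episode above 0.02 m).
It also fails if it takes over 72 s, if anything falls off the work surface, if the arm or the gripper's body presses on something with over 40 N, if the wrist force passes 120 N, or if a joint passes its speed limit or range.

### The arm

A 6-joint arm with a two-finger parallel gripper is mounted at the origin on a cart in front of the work surface, level with it; the furniture and walls round the work are solid. World frame = base frame: x ahead of the robot, y to its left, z up, the work surface at z = 0. Lengths are in m, angles in rad, forces in N, time in s.
With the tool pointing down it reaches from about 0.325 to 0.85 m from the base axis. Payload 4.4 kg.
Tool frame: the origin (TCP) lies between the finger pads; the fingertips stand 11 mm ahead of it and the grasp point (between the pads) lies 8 mm behind it; z points along the fingers, y is the line along which they close (so a half turn about z gives the same grasp; the last joint's range is limited). The gripper opens to 94 mm and grips with 3 to 60 N. Pads are 16 mm wide; open, the fingers measure 119 mm over their backs; the gripper's body (75 mm by 177 mm) begins 78 mm behind the grasp point.
Start: joints at [1.032, 0.207, 1.542, -0, 1.393, -0.15], TCP at [0.217, 0.532, 0.216] pointing down, gripper open.
Joint ranges: [-2.73, 2.73], [-0.86, 2.22], [0.23, 2.46], [-1.11, 4.25], [0.08, 2.63], [-2.82, 2.82]. Speed limits (rad/s): [2.79, 2.79, 3.14, 3.14, 3.14, 3.14].

### API

Orientations are given as [roll, pitch, yaw] about the fixed x, y, z axes, in that order (R = Rz(yaw) Ry(pitch) Rx(roll)).
In Python, from bench import manip, optics gives the robot as it stands.
- The arm moves only by the shell command python3 -m jog 'ROWS' [FORCE]. ROWS is a JSON object of lists of equal length, an entry for each row: "xyz": the shift along the tool's x, y, z in units of 40 mm (1.0 is 40 mm), a list of three; "rot": the turn, a rotation vector about the tool's x, y, z in rad, a list of three; "gripper": the closure, from 0 (fully open) to 1 (shut). A call has 1 to 20 rows; each row shifts and turns the commanded pose from where the row before left it, along the tool's axes as they then stand; what a row does not reach is not made up. A row lasts 1/12 s, in which the tool goes at most 41.7 mm and 7.16 degrees, less where a joint would pass 70% of its speed; a pose out of reach is approached as far as the arm can. A call is refused whole if a number of a shift passes 1 or a number of a turn 0.125, either way. A call with a gripper value outside its range is refused whole. The fingers move at their own pace and stop on an object; FORCE is the grip in N (left out, the last holds). Time passes only in rows, so rows that do not move let the fingers close. It gives the time, the measured TCP pose, the force, the opening and the grip force at its end, in the units of the state.
- manip.get_obs(): the state, without advancing time (a new reading comes with each control period).
- optics.grab_frame(name): name is "side" or "top"; returns (picture, depth): 384x512x3 uint8, red, green, blue; 384x512 float32, m along the optical axis (not along the pixel's ray), 0 where there is no reading.
- optics.get_calibration(name): a dict with "fx", "fy", "cx", "cy" (pixels), "dist_coeffs" ([k1, k2, p1, p2, k3] as OpenCV has them; the pictures are not rectified), "R" (3x3) and "t" (3): a world point X has camera coordinates R X + t. Camera axes: x right, y down, z forward; pixel columns grow to the right and rows downward; lengths in m; the calibration is good to about 2 mm. A picture is of the moment at which its call begins. get_calibration takes no time and is no camera call.
- manip.close_job(): hands the job in; it is judged then, once.
Trained networks look in the newest picture that a camera, given by its name, has taken for a name from the list of things; names that differ only in an ending like _2 or _b are one class to them, and where a whole thing is asked for, a point or a joint stands for the part that bears it (a point fixed in the world has none). Each returns a list of dicts, best first, with "p" (0 to 1); they miss things now and then, are a little off and sometimes report something else, mostly with a low value. They report only what shows in the picture. A call takes as long as a camera call.
- optics.regions_of(label, camera): "mask" (384x512 bool, what is visible of it) and "extent" ([left, top, right, bottom] as shares, 0 to 1, of the picture: columns of its width, rows of its height, round what is visible of it).
- optics.landmark_of(label, camera): "xy" ([column, row] as shares, 0 to 1, of the picture: columns of its width, rows of its height: a listed point, or the origin of a listed thing).
The state is a dict: "time": time; "qpos": joint angles; "qvel": joint speeds; "joint_torque": joint torques, N m; "tool_pos": TCP position; "ee_rot": TCP orientation; "contact_force": force on the tool from outside, world axes, zero at the start; "wrist_torque": the same for the moment, N m; "finger_gap": finger opening in m; "gripper_force": force on a finger pad.
Only numpy, scipy, OpenCV 4.12 (cv2) and the standard library are available. Lean on these libraries where they do the work, as an engineer would, in place of code of your own. Each camera call takes 0.05 s, during which the arm holds its last target. There are 200 camera calls.

## Working session

There is one attempt and no reset: what is moved stays moved. The work goes in short steps, Python scripts to look and compute and a shell command to move; the robot and the scene stay as the last step left them, time stands still between calls to the robot, and variables do not carry over. Pictures are saved under pics/ and viewed, at most 10 in all, crops included, and the job is handed in when it is done.

```bash
ls; mkdir -p pics
cat > h.py <<'E'
import numpy as np, cv2
from bench import manip, optics
def ray(cam,px):
    c=optics.get_calibration(cam);K=np.array([[c['fx'],0,c['cx']],[0,c['fy'],c['cy']],[0,0,1]])
    u=cv2.undistortPoints(np.array([[px]],float),K,np.array(c['dist_coeffs']))[0,0]
    R=np.array(c['R']);t=np.array(c['t']);return -R.T@t,R.T@np.array([u[0],u[1],1])
def at_z(cam,px,z):
    o,d=ray(cam,px);return o+d*(z-o[2])/d[2]
def proj(cam,X):
    c=optics.get_calibration(cam);K=np.array([[c['fx'],0,c['cx']],[0,c['fy'],c['cy']],[0,0,1]])
    return cv2.projectPoints(np.array(X,float).reshape(-1,1,3),cv2.Rodrigues(np.array(c['R']))[0],np.array(c['t'],float),K,np.array(c['dist_coeffs']))[0][:,0]
E
python3 - <<'E'
from h import *
for c in('side','top'):
    p,d=optics.grab_frame(c);cv2.imwrite(f'pics/{c}0.png',p[...,::-1])
    k=optics.get_calibration(c);print(c,-np.array(k['R']).T@np.array(k['t']),k['fx'])
    for n,z in(('tensioner',0),('gauge_step',.0615),('leaf_press',.0755),('leaf_tip',.0695),('slider_top',.0505),('ribbon_gold',0),('stapler',0),('carton_small',0)):
        for r in optics.landmark_of(n,c)[:2]:
            px=np.array(r['xy'])*[512,384];print(n,round(r['p'],2),px.round(1),at_z(c,px,z).round(4))
s=manip.get_obs();print(s)
E
```

```text
pics
side [ 0.33395238 -0.75286459  0.58827186] 369.44065259536757
tensioner 0.7 [267.9 228.7] [ 0.5575 -0.0086  0.    ]
gauge_step 0.72 [270.6 196.5] [0.5792 0.0492 0.0615]
leaf_press 0.55 [278.1 201.8] [ 0.5845 -0.0008  0.0755]
leaf_tip 0.75 [263.1 193.4] [0.5602 0.0565 0.0695]
slider_top 0.75 [264.4 229.5] [ 0.5293 -0.0736  0.0505]
slider_top 0.19 [267.5 233.6] [ 0.5324 -0.0906  0.0505]
ribbon_gold 0.61 [214.9 167.5] [0.473  0.3638 0.    ]
ribbon_gold 0.43 [277.1 201.4] [0.619  0.1126 0.    ]
stapler 0.75 [259.2 168.9] [0.618 0.321 0.   ]
carton_small 0.64 [262.8 285.9] [ 0.4924 -0.2031  0.    ]
top [0.48771926 0.08034285 1.09134912] 370.9677943019165
tensioner 0.93 [289.7 200.5] [ 0.5437 -0.0252  0.    ]
gauge_step 0.76 [267.2 184.9] [0.583  0.0438 0.0615]
gauge_step 0.7 [269.2 195.1] [0.5546 0.0379 0.0615]
leaf_press 0.75 [288.8 189. ] [ 0.5714 -0.0152  0.0755]
slider_top 0.62 [308.3 202.7] [ 0.5357 -0.0726  0.0505]
ribbon_gold 0.74 [167.4 223.6] [0.4697 0.3336 0.    ]
stapler 0.97 [172.  172.6] [0.6209 0.3247 0.    ]
carton_small 0.61 [167.8 221.5] [0.4759 0.3327 0.    ]
carton_small 0.58 [351.  219.1] [ 0.4918 -0.2061  0.    ]
{'time': 0.9, 'qpos': array([ 1.03247172e+00,  2.06569682e-01,  1.54149195e+00,  4.56661792e-06,
        1.39349274e+00, -1.50538809e-01]), 'qvel': array([ 0.00032243,  0.00056957,  0.00129498, -0.00034521,  0.00045819,
        0.00077339]), 'joint_torque': array([-1.45125778e-04, -3.70870399e+01, -2.81769079e+01,  6.98854798e-02,
        2.73314567e-02,  4.84960509e-06]), 'tool_pos': array([0.21746546, 0.53230247, 0.21646773]), 'ee_rot': array([3.14155413e+00, 1.29701391e-06, 2.75380605e+00]), 'contact_force': array([-0.11989933, -0.00578696, -0.15467015]), 'wrist_torque': array([-0.05337264, -0.00838164,  0.00980875]), 'gripper_force': 0.0, 'finger_gap': 0.09392587745853666}
```

Run:
```python
import cv2
a=cv2.imread('pics/top0.png')[130:270,210:390];b=cv2.imread('pics/side0.png')[140:310,180:360]
cv2.imwrite('pics/t.png',cv2.resize(a,None,fx=4,fy=4));cv2.imwrite('pics/s.png',cv2.resize(b,None,fx=3.5,fy=3.5))
```

```text
(no output)
```

View pics/t.png

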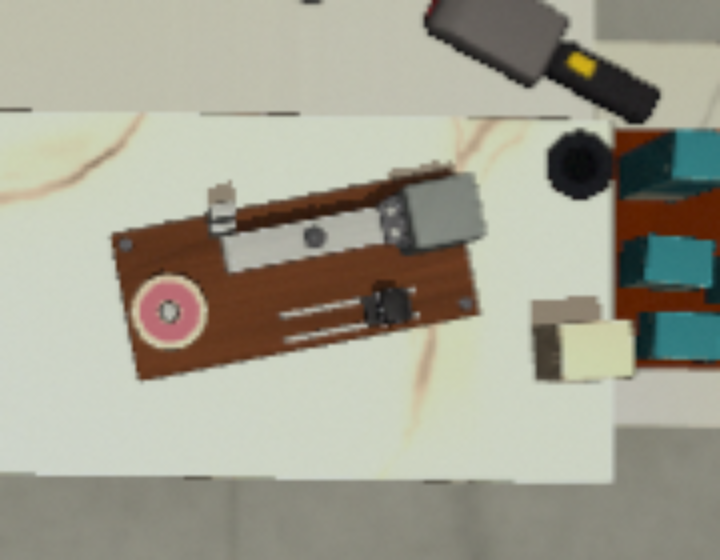

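View pics/s.png

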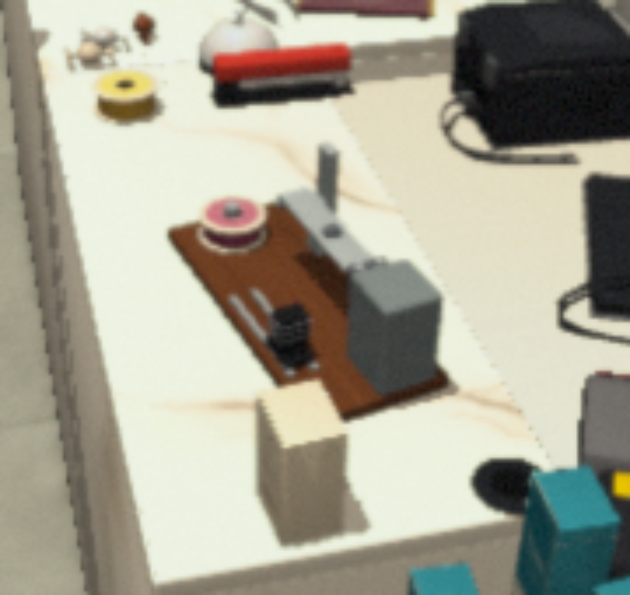

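The top view shows the board with the leaf pointing left (+y) and the dome at about (289,189). The slider is at the right (low) end, (307,206), and the carton is near (358,215). The side view shows the same layout. I'll fit the pose from these points.

Run:
```python
from h import *
from scipy.optimize import least_squares
T=[((112,235),(-0+55,140,12)),((140,380),(-55,140,12)),((480,315),(-55,-115,12)),((315,236),(20,0,74)),((222,235),(33,60,69.5)),((230,272),(7,60,69.5)),((169,312),(-10,108,40)),((405,250),(-3,-65,85)),((484,232),(-3,-115,85)),((472,172),(43,-115,85))]
S=[((333,231),(20,0,74)),((233,211),(-10,108,40)),((170,235),(-55,140,12)),((447,380),(55,-115,12)),((440,296),(43,-115,85)),((375,308),(-3,-115,85))]
tp=np.array([t[0] for t in T])/4+[210,130]-.4;sp=np.array([t[0] for t in S])/3.5+[180,140]-.4
tm=np.array([t[1] for t in T])/1e3;sm=np.array([t[1] for t in S])/1e3
def W(q,m):
    c,s=np.cos(q[2]),np.sin(q[2]);m=np.atleast_2d(m);return m@np.array([[c,s,0],[-s,c,0],[0,0,1]])+[q[0],q[1],0]
f=lambda q:np.r_[(proj('top',W(q,tm))-tp).ravel(),(proj('side',W(q,sm))-sp).ravel()]
r=least_squares(f,[.55,-.02,.17],loss='soft_l1');q=r.x;print(q.round(4));print(f(q).reshape(-1,2).round(1).tolist())
np.save('q.npy',q)
print('press',W(q,[.02,0,.0755]),'slider0..',W(q,[-.037,-.06,.0505]))
for c,px in(('side',[264.4,229.5]),('top',[308.3,202.7])):
    d=(at_z(c,px,.0505)-[q[0],q[1],0])[:2];print(c,np.array([[np.cos(q[2]),np.sin(q[2])],[-np.sin(q[2]),np.cos(q[2])]])@d)
# clean masks depth: slider
p,d=optics.grab_frame('top')
for n in('slider_top','leaf_press'):
    g=optics.regions_of(n,'top')[0]; v,u=np.where(g['mask']);
    dep=d[v,u];K=optics.get_calibration('top')
    P=np.array([ (lambda o,dr,z:o+dr*z)(*ray('top',[a,b]),z) for a,b,z in zip(u,v,dep)])
    L=(P[:,:2]-q[:2])@np.array([[np.cos(q[2]),-np.sin(q[2])],[np.sin(q[2]),np.cos(q[2])]])
    L=np.c_[L,P[:,2]];k=L[:,2]>(.042 if n[0]=='s' else .07);print(n,g['p'],len(u),k.sum(),L[k].mean(0),L[k].min(0),L[k].max(0))
```

```text
[ 0.5519 -0.0166  0.2024]
[[-1.1, -0.5], [-1.2, 0.4], [-0.1, 0.3], [-0.5, 0.4], [0.4, 0.2], [0.1, 0.2], [-0.5, -0.2], [2.4, 0.4], [0.6, 1.6], [0.3, 0.1], [-0.2, -0.2], [-0.1, -1.4], [-1.3, -1.9], [1.3, -0.7], [1.7, 0.2], [2.9, 1.9]]
press [[ 0.57146897 -0.01259042  0.0755    ]] slider0.. [[ 0.52769577 -0.08282507  0.0505    ]]
side [-0.03350817 -0.05128145]
top [-0.0270694  -0.05165359]
slider_top 0.34 388 377 [0.01968983 0.00778801 0.07875687] [-0.04335551 -0.04956689  0.06153417] [0.03318275 0.10787346 1.09134912]
leaf_press 0.94 328 208 [0.02057819 0.01228237 0.0818006 ] [-0.04335551 -0.0461273   0.07002792] [0.0331253  0.10787346 1.09134912]
```

```bash
python3 -m jog '{"xyz":[[0,0,0],[0,0,0],[0,0,0],[0,0,0],[0,0,0],[0,0,0]],"rot":[[0,0,-0.118],[0,0,-0.118],[0,0,-0.118],[0,0,-0.118],[0,0,-0.118],[0,0,0]],"gripper":[1,1,1,1,1,1]}' 20
python3 -m jog '{"xyz":[[-0.3,-0.75,0],[-0.3,-0.75,0],[-0.3,-0.75,0],[-0.3,-0.75,0],[-0.3,-0.75,0],[-0.3,-0.75,0],[-0.3,-0.75,0],[-0.3,-0.75,0],[-0.3,-0.75,0],[-0.3,-0.75,0],[-0.3,-0.75,0],[-0.3,-0.75,0],[-0.3,-0.75,0],[-0.3,-0.75,0],[-0.3,-0.75,0],[-0.3,-0.75,0],[-0.3,-0.75,0],[-0.3,-0.75,0],[-0.3,-0.75,0],[0,0,0]],"rot":[[0,0,0],[0,0,0],[0,0,0],[0,0,0],[0,0,0],[0,0,0],[0,0,0],[0,0,0],[0,0,0],[0,0,0],[0,0,0],[0,0,0],[0,0,0],[0,0,0],[0,0,0],[0,0,0],[0,0,0],[0,0,0],[0,0,0],[0,0,0]],"gripper":[1,1,1,1,1,1,1,1,1,1,1,1,1,1,1,1,1,1,1,1]}'
cat >> h.py <<'E'
from scipy.spatial.transform import Rotation as Ro
def st():
    s=manip.get_obs();print('t',round(s['time'],2),'pos',s['tool_pos'].round(4),'rpy',np.round(s['ee_rot'],3),'F',s['contact_force'].round(2),'gap',round(s['finger_gap'],4));return s
def to(p):
    s=st();R=Ro.from_euler('xyz',s['ee_rot']).as_matrix();print('units',(R.T@(np.array(p)-s['tool_pos'])/.04).round(3))
E
python3 -c "
from h import *
to([.5715,-.0126,.11])"
```

```text
time: 1.55
tool_pos: [0.2174, 0.5323, 0.2164]
ee_rot: [-3.142, -0.0, -2.938]
contact_force: [0.2, -0.1, -0.2]
finger_gap: 0.0577
gripper_force: 0.0
time: 3.22
tool_pos: [0.5581, 0.0148, 0.2166]
ee_rot: [-3.139, 0.002, -2.948]
contact_force: [0.3, -0.6, 0.2]
finger_gap: 0.0004
gripper_force: 0.0
t 3.22 pos [0.5581 0.0148 0.2166] rpy [-3.139e+00  2.000e-03 -2.948e+00] F [ 0.34 -0.64  0.15] gap 0.0004
units [-0.192 -0.729  2.667]
```

```bash
python3 -m jog '{"xyz":[[-0.2,-0.73,0],[0,0,0.5],[0,0,0.5],[0,0,0.5],[0,0,0.5],[0,0,0.5],[0,0,0.3],[0,0,0.2],[0,0,0],[0,0,0],[0,0,0]],"rot":[[0,0,0],[0,0,0],[0,0,0],[0,0,0],[0,0,0],[0,0,0],[0,0,0],[0,0,0],[0,0,0],[0,0,0],[0,0,0]],"gripper":[1,1,1,1,1,1,1,1,1,1,1]}'
python3 - <<'E'
from h import *
to([.5715,-.0126,.0875])
a=[]
for c in('top','side'):
    p,_=optics.grab_frame(c);u,v=proj(c,[.5715,-.0126,.08])[0].astype(int);a.append(cv2.resize(p[v-45:v+45,u-45:u+45,::-1],None,fx=4.4,fy=4.4))
cv2.imwrite('pics/a.png',np.hstack(a))
E
```

```text
time: 4.13
tool_pos: [0.5701, -0.0074, 0.0978]
ee_rot: [-3.141, 0.002, -2.94]
contact_force: [0.5, 0.1, -0.6]
finger_gap: 0.0005
gripper_force: 0.0
t 4.13 pos [ 0.5701 -0.0074  0.0978] rpy [-3.141e+00  2.000e-03 -2.940e+00] F [ 0.48  0.06 -0.61] gap 0.0005
units [-0.008 -0.135  0.258]
```

View pics/a.png

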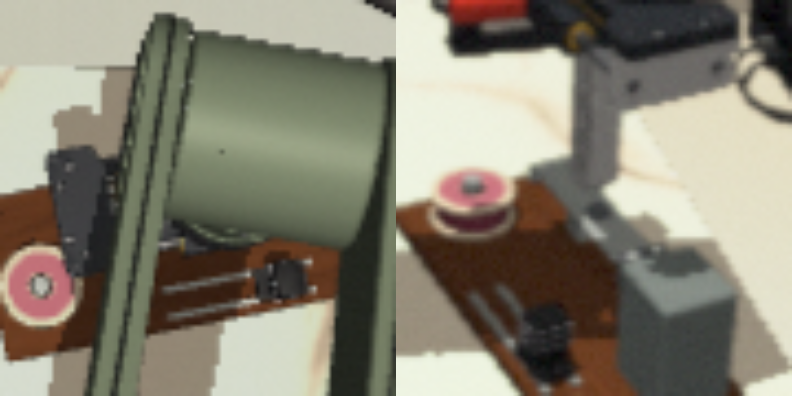

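```bash
python3 -m jog '{"xyz":[[0,-0.135,0],[0,0,0.1],[0,0,0.08],[0,0,0],[0,0,0],[0,0,0]],"rot":[[0,0,0],[0,0,0],[0,0,0],[0,0,0],[0,0,0],[0,0,0]],"gripper":[1,1,1,1,1,1]}'
python3 -c "
from h import *
to([.5715,-.0126,.0865])"
python3 -m jog '{"xyz":[[0,0,0.03],[0,0,0.03],[0,0,0.03],[0,0,0],[0,0,0]],"rot":[[0,0,0],[0,0,0],[0,0,0],[0,0,0],[0,0,0]],"gripper":[1,1,1,1,1]}'
python3 -c "
from h import *
to([.5715,-.0126,.0865])"
```

```text
time: 4.73
tool_pos: [0.5699, -0.0125, 0.089]
ee_rot: [3.141, -0.0, -2.939]
contact_force: [0.3, 0.0, 0.0]
finger_gap: 0.0005
gripper_force: 0.0
t 4.73 pos [ 0.5699 -0.0125  0.089 ] rpy [ 3.141 -0.    -2.939] F [0.3  0.01 0.01] gap 0.0005
units [-0.039 -0.01   0.063]
time: 5.15
tool_pos: [0.5706, -0.0125, 0.0868]
ee_rot: [-3.141, 0.001, -2.939]
contact_force: [-1.9, 0.9, 5.6]
finger_gap: 0.0007
gripper_force: 3.1
t 5.15 pos [ 0.5706 -0.0125  0.0868] rpy [-3.141e+00  1.000e-03 -2.939e+00] F [-1.89  0.89  5.58] gap 0.0007
units [-0.022 -0.008  0.007]
```

```bash
python3 -m jog '{"xyz":[[0,0,0.03],[0,0,0.03],[0,0,0],[0,0,0]],"rot":[[0,0,0],[0,0,0],[0,0,0],[0,0,0]],"gripper":[1,1,1,1]}'
python3 -m jog '{"xyz":[[0,0,0.03],[0,0,0.03],[0,0,0],[0,0,0]],"rot":[[0,0,0],[0,0,0],[0,0,0],[0,0,0]],"gripper":[1,1,1,1]}'
```

```text
time: 5.48
tool_pos: [0.5706, -0.0122, 0.0847]
ee_rot: [3.141, 0.001, -2.939]
contact_force: [-2.4, 1.5, 7.6]
finger_gap: 0.0002
gripper_force: 3.7
time: 5.82
tool_pos: [0.5706, -0.0121, 0.0825]
ee_rot: [3.141, 0.001, -2.939]
contact_force: [-2.9, 1.6, 7.6]
finger_gap: 0.0003
gripper_force: 4.3
```

```bash
python3 -m jog '{"xyz":[[-0.02,-0.01,0],[0,0,0.03],[0,0,0.03],[0,0,0],[0,0,0]],"rot":[[0,0,0],[0,0,0],[0,0,0],[0,0,0],[0,0,0]],"gripper":[1,1,1,1,1]}'
```

```text
time: 6.23
tool_pos: [0.5709, -0.012, 0.0801]
ee_rot: [3.14, -0.0, -2.939]
contact_force: [-4.1, 3.2, 9.8]
finger_gap: 0.0002
gripper_force: 5.0
```

```bash
python3 -m jog '{"xyz":[[0.03,0.03,0],[0.03,0.02,0],[0,0,0],[0,0,0]],"rot":[[0,0,0],[0,0,0],[0,0,0],[0,0,0]],"gripper":[1,1,1,1]}'
```

```text
time: 6.57
tool_pos: [0.5703, -0.012, 0.0811]
ee_rot: [-3.139, 0.004, -2.939]
contact_force: [-2.1, -0.1, 9.7]
finger_gap: 0.0006
gripper_force: 4.7
```

```bash
python3 -m jog '{"xyz":[[0.02,0.01,0.03],[0.02,0,0.03],[0,0,0],[0,0,0]],"rot":[[0,0,0],[0,0,0],[0,0,0],[0,0,0]],"gripper":[1,1,1,1]}'
```

```text
time: 6.9
tool_pos: [0.5701, -0.012, 0.0794]
ee_rot: [-3.139, 0.007, -2.939]
contact_force: [0.1, -0.2, 10.4]
finger_gap: 0.0006
gripper_force: 5.1
```

```bash
python3 -m jog '{"xyz":[[0.01,0.01,0.02],[0,0,0],[0,0,0]],"rot":[[0,0,0],[0,0,0],[0,0,0]],"gripper":[1,1,1]}'
```

```text
time: 7.15
tool_pos: [0.57, -0.0119, 0.0789]
ee_rot: [-3.138, 0.008, -2.939]
contact_force: [0.8, -0.5, 10.4]
finger_gap: 0.0005
gripper_force: 5.2
```

```bash
python3 -m jog '{"xyz":[[0,0,0.03],[0,0,0.02],[0,0,0],[0,0,0]],"rot":[[0,0,0],[0,0,0],[0,0,0],[0,0,0]],"gripper":[1,1,1,1]}'
python3 - <<'E'
from h import *
F=[]
for i in range(8):
    optics.grab_frame('side');F.append(manip.get_obs()['contact_force'])
print(np.mean(F,0),np.std(F,0));st()
E
```

```text
time: 7.48
tool_pos: [0.5701, -0.0119, 0.0771]
ee_rot: [-3.138, 0.008, -2.939]
contact_force: [-0.1, -0.8, 12.5]
finger_gap: 0.0007
gripper_force: 5.8
[ 0.37752551 -0.66694227 11.86410365] [0.50311772 0.75100959 0.47236025]
t 7.88 pos [ 0.5701 -0.0119  0.0771] rpy [-3.138  0.008 -2.939] F [ 0.97 -1.34 12.13] gap 0.0004
```

```bash
python3 -m jog '{"xyz":[[0,0,-0.1],[0,0,-0.3],[0,0,-0.5],[0,0,-0.4],[0,0,0],[0,0,0]],"rot":[[0,0,0],[0,0,0],[0,0,0],[0,0,0],[0,0,0],[0,0,0]],"gripper":[1,1,1,1,1,1]}'
python3 -c "
from h import *
to([.533,-.108,.12])"
```

```text
time: 8.38
tool_pos: [0.5666, -0.011, 0.1259]
ee_rot: [-3.141, 0.002, -2.939]
contact_force: [-0.3, -0.1, -0.4]
finger_gap: 0.0005
gripper_force: 0.0
t 8.38 pos [ 0.5666 -0.011   0.1259] rpy [-3.141e+00  2.000e-03 -2.939e+00] F [-0.29 -0.09 -0.41] gap 0.0005
units [ 1.309 -2.207  0.147]
```

```bash
python3 -m jog '{"xyz":[[0.22,-0.37,0],[0.22,-0.37,0],[0.22,-0.37,0],[0.22,-0.37,0],[0.22,-0.37,0],[0.22,-0.37,0],[0,0,0],[0,0,0]],"rot":[[0,0,0],[0,0,0],[0,0,0],[0,0,0],[0,0,0],[0,0,0],[0,0,0],[0,0,0]],"gripper":[1,1,1,1,1,1,1,1]}'
python3 - <<'E'
from h import *
to([.533,-.108,.043])
a=[]
for c in('top','side'):
    p,_=optics.grab_frame(c);u,v=proj(c,[.533,-.09,.08])[0].astype(int);a.append(cv2.resize(p[v-45:v+45,u-45:u+45,::-1],None,fx=4.4,fy=4.4))
cv2.imwrite('pics/b.png',np.hstack(a))
E
```

```text
time: 9.05
tool_pos: [0.5309, -0.1085, 0.1236]
ee_rot: [3.14, -0.002, -2.941]
contact_force: [0.3, 0.2, 0.2]
finger_gap: 0.0007
gripper_force: 0.0
t 9.05 pos [ 0.5309 -0.1085  0.1236] rpy [ 3.140e+00 -2.000e-03 -2.941e+00] F [0.3  0.19 0.25] gap 0.0007
units [-5.900e-02 -1.000e-03  2.016e+00]
```

View pics/b.png

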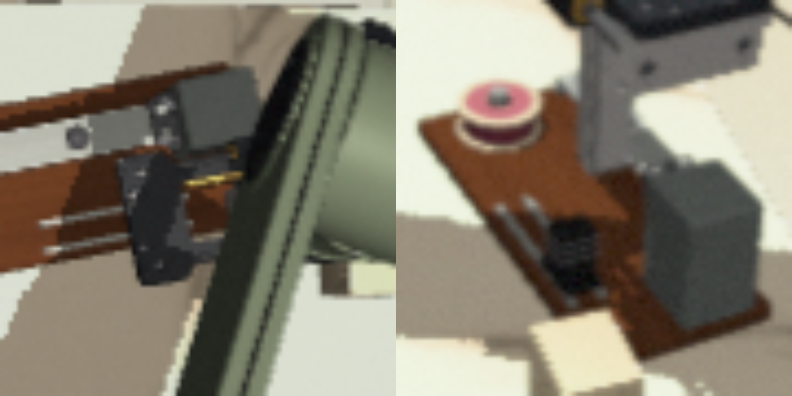

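```bash
python3 -m jog '{"xyz":[[-0.05,-0.05,0.3],[0,0,0.4],[0,0,0.4],[0,0,0.3],[0,0,0.3],[0,0,0.25],[0,0,0],[0,0,0]],"rot":[[0,0,0],[0,0,0],[0,0,0],[0,0,0],[0,0,0],[0,0,0],[0,0,0],[0,0,0]],"gripper":[1,1,1,1,1,1,1,1]}'
python3 - <<'E'
from h import *
to([.533,-.108,.043])
p,_=optics.grab_frame('side');u,v=proj('side',[.533,-.09,.05])[0].astype(int);cv2.imwrite('pics/c.png',cv2.resize(p[v-45:v+45,u-45:u+45,::-1],None,fx=5,fy=5))
E
```

```text
time: 9.82
tool_pos: [0.5342, -0.1098, 0.0465]
ee_rot: [3.141, -0.001, -2.939]
contact_force: [1.3, 0.0, 0.1]
finger_gap: 0.0006
gripper_force: 0.0
t 9.82 pos [ 0.5342 -0.1098  0.0465] rpy [ 3.141e+00 -1.000e-03 -2.939e+00] F [1.25 0.04 0.07] gap 0.0006
units [0.019 0.05  0.088]
```

View pics/c.png

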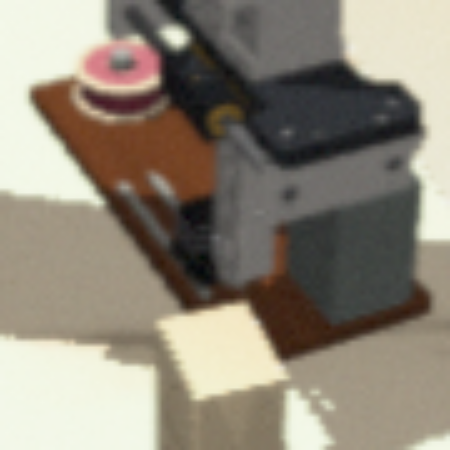

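```bash
python3 -m jog '{"xyz":[[0,0.1,0],[0,0.1,0],[0,0,0],[0,0,0]],"rot":[[0,0,0],[0,0,0],[0,0,0],[0,0,0]],"gripper":[1,1,1,1]}'
python3 -m jog '{"xyz":[[0,0.05,0],[0,0.05,0],[0,0,0],[0,0,0]],"rot":[[0,0,0],[0,0,0],[0,0,0],[0,0,0]],"gripper":[1,1,1,1]}'
```

```text
time: 10.2
tool_pos: [0.5332, -0.1021, 0.0479]
ee_rot: [-3.141, 0.001, -2.939]
contact_force: [0.1, 0.1, -0.1]
finger_gap: 0.0004
gripper_force: 0.0
time: 10.53
tool_pos: [0.5321, -0.0982, 0.0473]
ee_rot: [-3.142, 0.0, -2.939]
contact_force: [-0.6, 0.8, 0.5]
finger_gap: 0.0003
gripper_force: 0.0
```

```bash
for i in 1; do python3 -m jog '{"xyz":[[0,0.05,0],[0,0,0],[0,0,0]],"rot":[[0,0,0],[0,0,0],[0,0,0]],"gripper":[1,1,1]}'; python3 -m jog '{"xyz":[[0,0.05,0],[0,0,0],[0,0,0]],"rot":[[0,0,0],[0,0,0],[0,0,0]],"gripper":[1,1,1]}';  python3 -m jog '{"xyz":[[0,0.05,0],[0,0,0],[0,0,0]],"rot":[[0,0,0],[0,0,0],[0,0,0]],"gripper":[1,1,1]}'; done | grep -E 'pos|force'
```

```text
tool_pos: [0.5317, -0.0963, 0.0472]
contact_force: [-0.6, -0.2, -0.7]
gripper_force: 0.0
tool_pos: [0.5312, -0.0943, 0.0472]
contact_force: [0.9, 0.7, -0.2]
gripper_force: 0.0
tool_pos: [0.5308, -0.0924, 0.0472]
contact_force: [0.2, 1.1, -0.8]
gripper_force: 0.0
```

```bash
(python3 -m jog '{"xyz":[[0,0.05,0],[0,0,0],[0,0,0]],"rot":[[0,0,0],[0,0,0],[0,0,0]],"gripper":[1,1,1]}'; python3 -m jog '{"xyz":[[0,0.05,0],[0,0,0],[0,0,0]],"rot":[[0,0,0],[0,0,0],[0,0,0]],"gripper":[1,1,1]}';  python3 -m jog '{"xyz":[[0,0.05,0],[0,0,0],[0,0,0]],"rot":[[0,0,0],[0,0,0],[0,0,0]],"gripper":[1,1,1]}') | grep -E 'pos|force'
```

```text
tool_pos: [0.5307, -0.0911, 0.0473]
contact_force: [0.9, -2.4, -1.2]
gripper_force: 1.3
tool_pos: [0.5305, -0.09, 0.0474]
contact_force: [0.4, -5.2, -1.2]
gripper_force: 2.6
tool_pos: [0.5302, -0.0883, 0.0474]
contact_force: [1.3, -6.4, -2.8]
gripper_force: 2.9
```

```bash
(python3 -m jog '{"xyz":[[0,0.05,0],[0,0.05,0],[0,0,0],[0,0,0]],"rot":[[0,0,0],[0,0,0],[0,0,0],[0,0,0]],"gripper":[1,1,1,1]}'; python3 -m jog '{"xyz":[[0,0.05,0],[0,0.05,0],[0,0.05,0],[0,0.05,0],[0,0,0],[0,0,0]],"rot":[[0,0,0],[0,0,0],[0,0,0],[0,0,0],[0,0,0],[0,0,0]],"gripper":[1,1,1,1,1,1]}') | grep -E 'pos|force'
```

```text
tool_pos: [0.5293, -0.0844, 0.0474]
contact_force: [-0.6, -6.2, -1.4]
gripper_force: 2.9
tool_pos: [0.5276, -0.0765, 0.0474]
contact_force: [-0.4, -6.3, -1.8]
gripper_force: 2.9
```

```bash
(python3 -m jog '{"xyz":[[0,0.045,0],[0,0,0],[0,0,0]],"rot":[[0,0,0],[0,0,0],[0,0,0]],"gripper":[1,1,1]}'; python3 -m jog '{"xyz":[[0,-0.1,0],[0,-0.15,0],[0,0,-0.4],[0,0,-0.7],[0,0,-0.7],[0,0,-0.2],[0,0,0],[0,0,0]],"rot":[[0,0,0],[0,0,0],[0,0,0],[0,0,0],[0,0,0],[0,0,0],[0,0,0],[0,0,0]],"gripper":[1,1,1,1,1,1,1,1]}') | grep -E 'time|pos|force'
python3 -c "
from h import *
to([.5705,-.0122,.12])"
```

```text
time: 13.12
tool_pos: [0.5273, -0.0748, 0.0474]
contact_force: [0.4, -6.3, -2.0]
gripper_force: 3.0
time: 13.78
tool_pos: [0.5289, -0.0828, 0.127]
contact_force: [-0.4, 0.4, -0.3]
gripper_force: 0.0
t 13.78 pos [ 0.5289 -0.0828  0.127 ] rpy [ 3.141  0.    -2.939] F [-0.38  0.43 -0.35] gap 0.0005
units [-1.374  1.519  0.175]
```

```bash
python3 -m jog '{"xyz":[[-0.35,0.38,0],[-0.35,0.38,0],[-0.34,0.38,0],[-0.34,0.38,0],[0,0,0.2],[0,0,0.2],[0,0,0.1],[0,0,0.1],[0,0,0],[0,0,0],[0,0,0]],"rot":[[0,0,0],[0,0,0],[0,0,0],[0,0,0],[0,0,0],[0,0,0],[0,0,0],[0,0,0],[0,0,0],[0,0,0],[0,0,0]],"gripper":[1,1,1,1,1,1,1,1,1,1,1]}'|grep -E 'force'
python3 -c "
from h import *
to([.5705,-.0122,.0935])"
```

```text
contact_force: [0.4, 0.8, -0.1]
gripper_force: 0.0
t 14.7 pos [ 0.5708 -0.0129  0.1034] rpy [-3.141  0.    -2.94 ] F [ 0.43  0.78 -0.1 ] gap 0.0005
units [0.003 0.018 0.247]
```

```bash
(python3 -m jog '{"xyz":[[0,0.02,0.14],[0,0,0.1],[0,0,0],[0,0,0]],"rot":[[0,0,0],[0,0,0],[0,0,0],[0,0,0]],"gripper":[1,1,1,1]}';python3 -m jog '{"xyz":[[0,0,0.04],[0,0,0.04],[0,0,0],[0,0,0]],"rot":[[0,0,0],[0,0,0],[0,0,0],[0,0,0]],"gripper":[1,1,1,1]}')|grep -E 'pos|force'
```

```text
tool_pos: [0.5707, -0.0115, 0.0937]
contact_force: [0.2, 0.2, 0.3]
gripper_force: 0.0
tool_pos: [0.571, -0.0112, 0.0916]
contact_force: [-3.1, 1.1, 6.7]
gripper_force: 3.3
```

```bash
(python3 -m jog '{"xyz":[[0.03,0.01,0.04],[0.03,0.01,0.04],[0,0,0],[0,0,0]],"rot":[[0,0,0],[0,0,0],[0,0,0],[0,0,0]],"gripper":[1,1,1,1]}';python3 -m jog '{"xyz":[[0.02,0.01,0.04],[0.02,0.01,0.03],[0,0,0],[0,0,0]],"rot":[[0,0,0],[0,0,0],[0,0,0],[0,0,0]],"gripper":[1,1,1,1]}')|grep -E 'pos|force'
```

```text
tool_pos: [0.5704, -0.0108, 0.0895]
contact_force: [0.3, 1.4, 7.5]
gripper_force: 3.9
tool_pos: [0.57, -0.0106, 0.0876]
contact_force: [2.2, 2.3, 9.0]
gripper_force: 4.4
```

Force is about 9 N, so roughly 5 mm more to reach 12 N.

```bash
(python3 -m jog '{"xyz":[[-0.02,0.03,0.04],[0,0.01,0.03],[0,0,0],[0,0,0]],"rot":[[0,0,0],[0,0,0],[0,0,0],[0,0,0]],"gripper":[1,1,1,1]}';python3 -m jog '{"xyz":[[0,0.02,0.02],[0,0.01,0.02],[0,0,0],[0,0,0]],"rot":[[0,0,0],[0,0,0],[0,0,0],[0,0,0]],"gripper":[1,1,1,1]}')|grep -E 'pos|force'
python3 - <<'E'
from h import *
F=[]
for i in range(6):
    optics.grab_frame('side');F.append(manip.get_obs()['contact_force'])
print(np.mean(F,0),np.std(F,0));st()
E
```

```text
tool_pos: [0.5703, -0.01, 0.0849]
contact_force: [-0.4, -2.3, 10.3]
gripper_force: 4.9
tool_pos: [0.5703, -0.0098, 0.0836]
contact_force: [0.3, -4.0, 10.9]
gripper_force: 5.1
[ 0.28277035 -3.51220384 10.23234604] [0.36621228 0.28906573 0.48828162]
t 17.0 pos [ 0.5703 -0.0097  0.0836] rpy [-3.136  0.007 -2.939] F [-0.09 -3.25  9.97] gap 0.0006
```

```bash
(python3 -m jog '{"xyz":[[0,-0.03,0.03],[0,-0.01,0.03],[0,0,0],[0,0,0]],"rot":[[0,0,0],[0,0,0],[0,0,0],[0,0,0]],"gripper":[1,1,1,1]}')|grep -E 'pos|force'
python3 - <<'E'
from h import *
F=[]
for i in range(8):
    optics.grab_frame('side');F.append(manip.get_obs()['contact_force'])
print(np.mean(F,0),np.std(F,0));st()
E
```

```text
tool_pos: [0.5704, -0.0098, 0.0813]
contact_force: [0.4, -0.2, 11.6]
gripper_force: 6.0
[-0.32609643 -0.12002203 11.89140897] [0.33216819 0.49755302 0.52787837]
t 17.73 pos [ 0.5703 -0.0098  0.0813] rpy [-3.139  0.007 -2.939] F [-0.79  0.76 10.95] gap 0.0002
```

Run:
```python
from h import *
q=np.load('q.npy');c,s=np.cos(q[2]),np.sin(q[2])
W=lambda m:np.array([c*m[0]-s*m[1]+q[0],s*m[0]+c*m[1]+q[1],m[2]])
p,d=optics.grab_frame('side')
for h in(.0585,.0615,.0645):print(h,proj('side',[W((.007,.06,h)),W((.033,.06,h)),W((.048,.055,.0615))]).round(1).tolist())
for n in('leaf_tip','gauge_step'):
    print(n,[(round(r['p'],2),(np.array(r['xy'])*[512,384]).round(1)) for r in optics.landmark_of(n,'side')[:2]])
u,v=proj('side',W((.02,.05,.06)))[0].astype(int);cv2.imwrite('pics/d.png',cv2.resize(p[v-25:v+25,u-25:u+25,::-1],None,fx=10,fy=10,interpolation=cv2.INTER_CUBIC));print(u-25,v-25)
```

```text
0.0585 [[259.3, 200.0], [268.1, 197.8], [273.9, 196.6]]
0.0615 [[259.4, 199.1], [268.1, 196.9], [273.9, 196.6]]
0.0645 [[259.4, 198.1], [268.1, 195.9], [273.9, 196.6]]
leaf_tip [(0.52, array([263.3, 197.6]))]
gauge_step []
240 175
```

View pics/d.png

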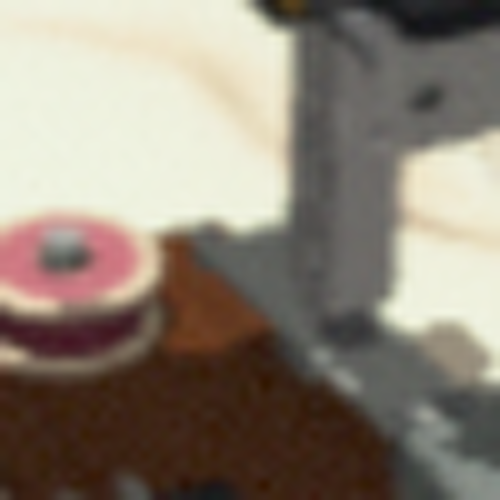

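The free end's left corner shows at about (259,198.5), against (259.4,199.1) predicted for 61.5 mm. The dome height gives about 60.3–61.5 mm, so the free end is in the band, and the press was held at about 11.9 N. I'll lift off next.

```bash
python3 -m jog '{"xyz":[[0,0,0],[0,0,0],[0,0,-0.1],[0,0,-0.3],[0,0,-0.6],[0,0,-0.8],[0,0,-0.8],[0,0,0],[0,0,0],[0,0,0],[0,0,0]],"rot":[[0,0,0],[0,0,0],[0,0,0],[0,0,0],[0,0,0],[0,0,0],[0,0,0],[0,0,0],[0,0,0],[0,0,0],[0,0,0]],"gripper":[1,1,1,1,1,1,1,1,1,1,1]}'
python3 - <<'E'
from h import *
p,_=optics.grab_frame('side')
for n in('leaf_tip','leaf_press','slider_top'):print(n,[(round(r['p'],2),(np.array(r['xy'])*[512,384]).round(1)) for r in optics.landmark_of(n,'side')[:1]])
st();print(manip.close_job())
E
```

```text
time: 18.8
tool_pos: [0.5655, -0.009, 0.1797]
ee_rot: [3.14, -0.004, -2.939]
contact_force: [-0.3, -0.4, 0.4]
finger_gap: 0.0007
gripper_force: 0.0
leaf_tip [(0.78, array([263.9, 190. ]))]
leaf_press [(0.66, array([277.4, 200.6]))]
slider_top [(0.54, array([259.8, 165.9]))]
t 19.0 pos [ 0.566  -0.0092  0.1801] rpy [ 3.141e+00 -3.000e-03 -2.939e+00] F [-0.76 -0.48 -0.84] gap 0.0007
the job is handed in; nothing more can be done
None
```

I pushed the slider about 14.5 mm and pressed the dome again at about 11.9 N: the free end stood at an estimated 60–62 mm against the 61.5 mm step. The leaf then sprang back up, the arm is clear, and I handed the job in at 19 s; no verdict came back.

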